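Bring the hinge-cup mark under the boring bit

TASK

Slide the long melamine offcut, the one pencilled with a circle and cross, along the bench until the centre of its cross lies right under the centre point of the machine's boring bit, with the strip's length in line with the machine's overhanging head and its unmarked end pointing straight away from the column. Keep it flat on the bench rather than lifting it, do not knock the machine, leave the short offcut where it lies, and let go when it is in place.

Things in the scene. Friction and masses are not known exactly. Their poses are not given: they have to be found in the camera images.
- marked_offcut: The work: loose strip of white melamine board, 280 x 50 x 16 mm, 0.1 to 0.21 kg, flat on the bench. Origin at the centre of its underside (z = 0); x along its length towards the end with the pencilled mark, y across its width, z up. Gripped across its 50 mm width about 90 mm from the origin on the unmarked side (-x), the hand stays clear of the machine's head.
- cup_mark (a point): The centre of the pencilled cross inside a 37 mm pencilled circle on the top face of the marked offcut: on the strip's centre line, 95 mm from its origin towards +x (45 mm from the marked end), 16 mm above the underside. Axes as the strip's.
- borer: Fixed hinge boring machine: grey foot, white column 460 mm high, white head with motor over the bench. Origin on the bench right under the point of its 35 mm bit, in a flush grey 90 mm disc; the point hangs 40 mm up. x: from bit to column (foot starts 140 mm out), open side -x; z up. Head underside 190 mm up, 110 mm wide, reaching 50 mm to -x; lever on +y side, 280 mm up, out to 156 mm.
- short_offcut: A bystander: a shorter loose strip of the same board, 120 x 50 x 16 mm, with only two small pencilled dots, lying flat somewhere near the work. Origin at the centre of its underside, x along its length. To be left alone.

How it is judged:
By the outcome, as a careful person would: the job done as asked, in the order asked, and still so for the second after the job is handed in, with the robot touching nothing.
It also fails if it takes over 30 s, if anything falls off the work surface, if the arm or the gripper's body presses on something with over 40 N, if the wrist force passes 120 N, or if a joint passes its speed limit or range.

ROBOT

A 6-joint arm with a two-finger parallel gripper is mounted at the origin on the work surface. World frame = base frame: x ahead of the robot, y to its left, z up, the work surface at z = 0. Lengths are in mm, angles in rad, forces in N, time in s.
With the tool pointing down it reaches from about 400 to 825 mm from the base axis. Payload 7 kg.
Tool frame: the origin (TCP) lies at the very end of the fingers, on their centre line; the grasp point (between the pads) lies 19 mm behind it; z points along the fingers, y is the line along which they close (so a half turn about z gives the same grasp; the last joint's range is limited). The gripper opens to 88 mm and grips with 3 to 60 N. Pads are 19 mm wide; open, the fingers measure 130 mm over their backs; the gripper's body (78 mm by 193 mm) begins 47 mm behind the grasp point.
Start: joints at [1.51, 0.359, 0.012, 0, -1.224, -0.288], TCP at [230.703, 634.328, 202.961] pointing down, gripper open.
Joint ranges: [-3.07, 3.07], [-1.43, 2.12], [-1.02, 1.25], [-3.03, 1.67], [-3.05, -0], [-3.03, 3.03]. Speed limits (rad/s): [2.39, 2.39, 3.01, 3.14, 3.14, 3.14].

INTERFACE

Orientations are given as a unit quaternion [x, y, z, w].
In Python, from plant import bot gives the robot as it stands. Calls block until the motion is done:
- bot.move_ptp(position, orientation): joint-space move of the TCP to a pose.
- bot.line_to(position, velocity=150, ori=None): straight line of the TCP; ori=None keeps the orientation; velocity is the mean speed in mm/s.
- bot.move_joints(angles): joint-space move.
- bot.move_gripper(opening, force=None): finger opening in mm; force is the grip in N (None keeps the last); returns when the fingers have stopped.
- bot.pause(seconds).
- bot.solve_ik(position, orientation): joint angles nearest the present ones, or None.
- bot.read_state(): the state.
- bot.camera(name): name is "scene" or "top"; returns the picture (480x640x3 uint8, red, green, blue); there is no depth.
- bot.get_calibration(name): a dict with "fx", "fy", "cx", "cy" (pixels), "view" (4x4, takes a point from world to camera coordinates). Camera axes: x right, y up, looking along -z (the intrinsics and any distortion apply to the point x, -y, -z); pixel columns grow to the right and rows downward; lengths in mm; the calibration is good to about 2 mm. A picture is of the moment at which its call begins. get_calibration takes no time and is no camera call.
A pose or a line that the arm cannot do raises bot.Unreachable and nothing moves.
- bot.close_job(): hands the job in; it is judged then, once.
The state is a dict: "t": time; "joint_pos": joint angles; "qvel": joint speeds; "tau": joint torques, N m; "tcp_pos": TCP position; "eef_rot": TCP orientation; "contact_force": force on the tool from outside, world axes, zero at the start; "moment": the same for the moment, N m; "width": finger opening in mm; "finger_force": force on a finger pad.
Only numpy, scipy, OpenCV 4.12 (cv2) and the standard library are available. Lean on these libraries where they do the work, as an engineer would, in place of code of your own. Each camera call takes 0.05 s, during which the arm holds its last target. There are 200 camera calls.

## Working session

There is one attempt and no reset: what is moved stays moved. The work goes in short steps, each a Python script; the robot and the scene stay as the last script left them, time stands still between calls to the robot, and variables do not carry over. Pictures are saved under pics/ and viewed, at most 13 in all, crops included, and the job is handed in when it is done.

```bash
ls; mkdir -p pics; python3 - <<'E'
from plant import bot
import cv2
for n in("scene","top"):
    im=bot.camera(n); cv2.imwrite(f"pics/{n}0.png",im[:,:,::-1])
    c=bot.get_calibration(n); print(n,c)
s=bot.read_state();print(s["t"],s["tcp_pos"],s["eef_rot"])
E
```

```text
pics
scene {'fx': 481.66807371231266, 'fy': 481.66807371231266, 'cx': 319.31177416873714, 'cy': 233.3948685572883, 'view': array([[-3.79482557e-01,  9.25198531e-01,  8.16682518e-04,
         3.72976771e+02],
       [-6.71037355e-01, -2.75842432e-01,  6.88200423e-01,
         3.57399588e+02],
       [ 6.36947296e-01,  2.60612032e-01,  7.25520166e-01,
        -1.30026331e+03],
       [ 0.00000000e+00,  0.00000000e+00,  0.00000000e+00,
         1.00000000e+00]])}
top {'fx': 618.2488695313273, 'fy': 618.2488695313273, 'cx': 333.3638760552431, 'cy': 242.23125888245664, 'view': array([[-1.16006761e-02, -9.99766923e-01,  1.82078164e-02,
        -1.29879130e+02],
       [ 9.85354274e-01, -8.33163527e-03,  1.70315996e-01,
        -6.19290834e+02],
       [-1.70124598e-01,  1.99169304e-02,  9.85221263e-01,
        -1.05381522e+03],
       [ 0.00000000e+00,  0.00000000e+00,  0.00000000e+00,
         1.00000000e+00]])}
0.1 [230.53294315 633.91336436 202.10792916] [ 9.84821956e-01 -1.73565996e-01 -7.47837421e-05  7.44279987e-04]
```

View pics/scene0.png

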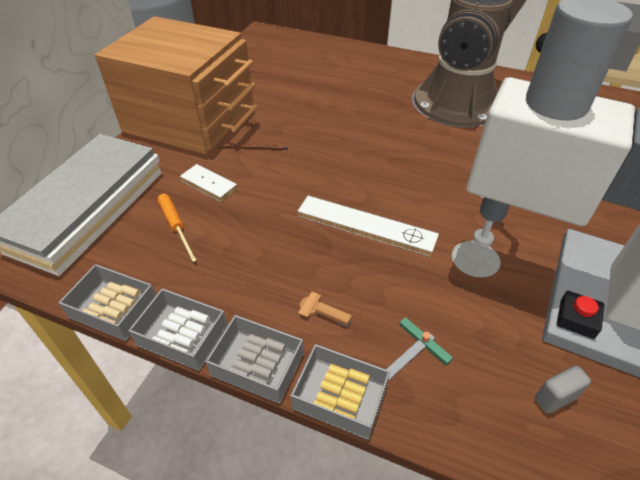

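View pics/top0.png

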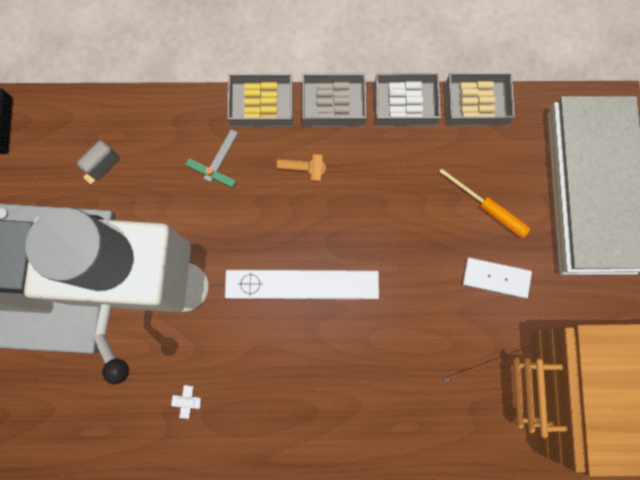

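The scene view shows the marked strip with its cross at about (412,236), the bit over the disc at (476,260), and the short offcut at (208,181). In the top view the cross is at (250,284), the disc is partly hidden under the head at (185,288), and the short offcut is at (498,278).

```bash
cat > h.py <<'E'
import numpy as np, cv2
from plant import bot
def ray(n,px,z):
    c=bot.get_calibration(n);V=c["view"];R=V[:3,:3];o=-R.T@V[:3,3]
    px=np.atleast_2d(np.asarray(px,float))
    d=np.c_[(px[:,0]-c["cx"])/c["fx"],-(px[:,1]-c["cy"])/c["fy"],-np.ones(len(px))]@R
    return o+d*((z-o[2])/d[:,2])[:,None]
def proj(n,p):
    c=bot.get_calibration(n);V=c["view"];q=V[:3,:3]@np.asarray(p,float)+V[:3,3]
    return np.array([c["cx"]-c["fx"]*q[0]/q[2],c["cy"]+c["fy"]*q[1]/q[2]])
E
python3 - <<'E'
from h import *
print("rough: mark",ray("top",[250,284],16),ray("scene",[412,236],16),"disc",ray("scene",[476,260],0), ray("top",[186,288],0))
for n,near in(("top",(300,284)),("scene",(367,224))):
    im=cv2.imread(f"pics/{n}0.png")
    hsv=cv2.cvtColor(im,cv2.COLOR_BGR2HSV)
    m=((hsv[:,:,1]<60)&(hsv[:,:,2]>185)).astype(np.uint8)
    m=cv2.morphologyEx(m,cv2.MORPH_CLOSE,np.ones((5,5)))
    for c in cv2.findContours(m,0,1)[0]:
        if 300<cv2.contourArea(c)<6000:
            if cv2.pointPolygonTest(c,near,False)<0: continue
            r=cv2.minAreaRect(ray(n,c[:,0],16)[:,:2].astype(np.float32)); print(n,r, cv2.boundingRect(c))
im=cv2.imread("pics/scene0.png")[170:370,390:640];cv2.imwrite("pics/sc.png",cv2.resize(im,None,fx=3,fy=3,interpolation=2))
im=cv2.imread("pics/top0.png")[190:370,0:230];cv2.imwrite("pics/tc.png",cv2.resize(im,None,fx=3,fy=3,interpolation=2))
E
```

```text
rough: mark [[548.32390139  16.55841058  16.        ]] [[549.71167296  16.62660172  16.        ]] disc [[548.94182381 143.14760605   0.        ]] [[543.73055897 136.42993756   0.        ]]
top ((547.51611328125, -78.02166748046875), (280.35845947265625, 51.48278045654297), 89.42012023925781) (225, 270, 154, 29)
scene ((546.128173828125, -77.91778564453125), (279.827880859375, 52.121578216552734), 89.13135528564453) (298, 196, 140, 56)
```

View pics/sc.png

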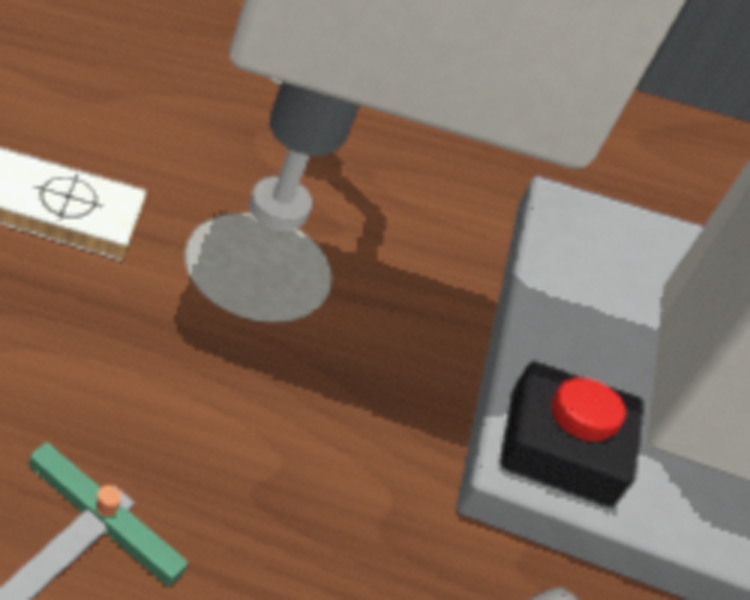

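View pics/tc.png

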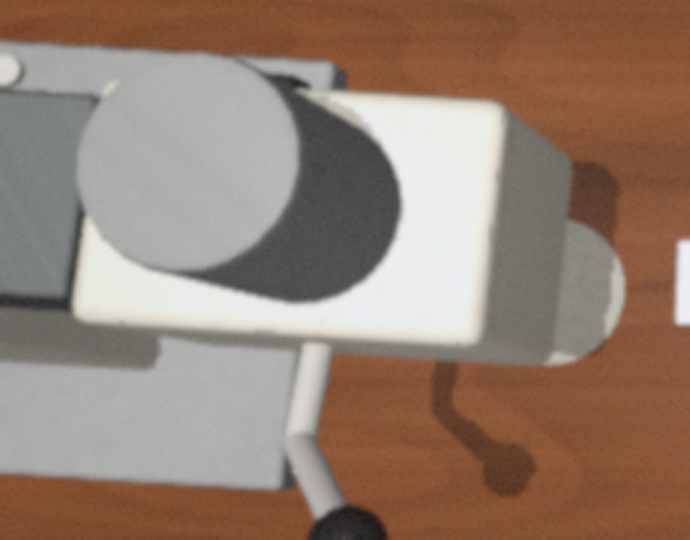

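The crops show the disc (scene crop ellipse centre at about (258,267)), with the bit covering its top-right rim. In the top crop, the head edges (503,105)-(483,345) and (75,320)-(480,345) and the foot edges (338,65)-(285,488), (0,42)-(338,64) and (0,472)-(285,488) give the machine's direction.

```bash
cat > m.py <<'E'
from h import *
from scipy.optimize import least_squares
from scipy.ndimage import map_coordinates
def edge(g,a,b,w=4):
    a,b=np.array(a,float),np.array(b,float);t=(b-a)/np.linalg.norm(b-a);nn=np.array([-t[1],t[0]])
    u=np.linspace(.1,.9,40);s=np.arange(-w,w+.1,.25);P=[]
    for k in u:
        q=a+(b-a)*k+s[:,None]*nn
        v=np.abs(np.gradient(map_coordinates(g,[q[:,1],q[:,0]],order=1)));P.append(q[np.argmax(v)])
    return np.array(P)
def refine(n,g,a,b,z):
    P=ray(n,edge(g,a,b),z)[:,:2].astype(np.float32)
    l=cv2.fitLine(P,cv2.DIST_HUBER,0,.1,.001).ravel();return np.degrees(np.arctan2(l[1],l[0])), np.median(np.abs((P-l[2:])@[-l[1],l[0]]))
if __name__=="__main__":
    im=cv2.imread("pics/top0.png");g=cv2.GaussianBlur(im,(0,0),.8).astype(float).mean(2)
    T=lambda x,y:((x+.5)/3-.5,(y+.5)/3-.5+190)
    for nm,a,b,z in(("footfront",(338,75),(287,480),30),("foottop",(5,42),(330,63),30),("footbot",(5,472),(280,488),30),
      ("headfront",(502,110),(483,340),350),("headlow",(80,320),(475,345),350),("headtop",(390,96),(495,102),350)):
        print(nm,*refine("top",g,T(*a),T(*b),z))
    for n,c0 in(("scene",(476,262)),("top",(197,290))):
        im=cv2.imread(f"pics/{n}0.png");hsv=cv2.cvtColor(im,cv2.COLOR_BGR2HSV)
        G=cv2.GaussianBlur(im,(0,0),.8).astype(float)
        S=G.max(2)-G.min(2)  # disc grey, wood coloured, incl. shadow
        init=ray(n,c0,0)[0,:2]; init=np.array([547.,141.])
        P=[]
        for th in np.linspace(0,2*np.pi,180,endpoint=False):
            r=np.arange(38,52,.25);W=np.c_[init[0]+r*np.cos(th),init[1]+r*np.sin(th),0*r]
            q=np.array([proj(n,w) for w in W]);v=np.gradient(map_coordinates(S,[q[:,1],q[:,0]],order=1))
            i=np.argmax(v)
            if v[i]>1.2:P.append(W[i,:2])
        P=np.array(P)
        f=least_squares(lambda p:np.hypot(*(P-p).T)-45,init,loss="soft_l1",f_scale=.5)
        f2=least_squares(lambda p:np.hypot(*(P-p[:2]).T)-p[2],[*init,45],loss="soft_l1",f_scale=.5)
        print(n,len(P),f.x,f2.x,np.median(np.abs(f.fun)))
    for n,c0 in(("scene",(412,236)),("top",(250,284))):
        g=cv2.imread(f"pics/{n}0.png",0)
        y,x=c0[1],c0[0];R=14
        k=[q for q in np.ndindex(2*R+1,2*R+1)]
        w=[];pp=[]
        for i,j in k:
            W=ray(n,(x-R+j,y-R+i),16)[0,:2]
            if np.hypot(*(W-ray("top",(250,284),16)[0,:2]))<21.5:pp.append(W);w.append(max(0,215-float(g[y-R+i,x-R+j])))
        w=np.array(w);print(n,"mark",np.array(pp).T@w/w.sum(),(w>0).sum())
E
python3 m.py
```

```text
footfront -4.7431693 3.4255698
foottop 85.723526 0.5838597
footbot 85.84819 0.3151751
headfront -4.437225 0.28604233
headlow 85.81248 0.32122886
headtop 86.08535 0.06887846Traceback (most recent call last):
  File "m.py", line 28, in <module>
    q=np.array([proj(n,w) for w in W]);v=np.gradient(map_coordinates(S,[q[:,1],q[:,0]],order=1))
                ~~~~^^^^^
  File "h.py", line 9, in proj
    c=bot.get_calibration(n);V=c["view"];q=V[:3,:3]@np.asarray(p,float)+V[:3,3]
ValueError: time passes only in moves, steps and waits
```

```bash
sed -i 's/^def ray/import functools\n@functools.cache\ndef cal(n): return bot.get_calibration(n)\ndef ray/; s/c=bot.get_calibration(n);/c=cal(n);/' h.py; python3 m.py | tail -4
```

```text
scene 161 [544.74459531 141.11630265] [544.46736644 141.12269526  45.51638952] 0.5764064842644103
top 103 [545.71330944 140.50436988] [546.19922256 142.70039999  46.78382237] 0.46483038886692185
scene mark [549.87258548  16.34027955] 122
top mark [548.07510523  17.85499731] 187
```

```bash
cat >> h.py <<'E'
def q(yaw,flip): 
    f=np.radians(yaw)/2-(np.pi/2 if flip else 0); return [np.cos(f),np.sin(f),0,0]
E
python3 - <<'E'
from h import *
for fl in(0,1):
    print(fl,[None if (j:=bot.solve_ik(p,q(y,fl))) is None else np.round(j,2) for p,y in(((546.5,-168,100),89.4),((546.5,-168,5),89.4),((531.6,-43.6,5),85.8))])
E
```

```text
0 [None, None, array([ 0.29,  0.35, -0.54,  0.  , -0.69,  2.78])]
1 [array([ 0.04,  0.28, -0.36,  0.  , -0.93, -0.05]), array([ 0.04,  0.4 , -0.45,  0.  , -0.72, -0.05]), array([ 0.29,  0.35, -0.54,  0.  , -0.69, -0.36])]
```

```bash
python3 - <<'E'
from h import *
print(ray("top",[115,371],280))
for r in(300,350,400):
  for z in(350,450,550):
    for b in (70,-17):
        a=np.radians(b); j=bot.solve_ik((r*np.cos(a),r*np.sin(a),z),q(89.4 if b<0 else 160,1)); print(r,z,b,None if j is None else np.round(j,2))
E
```

```text
[[403.28854726 168.39894152 280.        ]]
300 350 70 [ 1.92 -0.4  -0.4   0.   -1.57 -0.69]
300 350 -17 [ 0.4  -0.4  -0.4   0.   -1.57 -0.41]
300 450 70 [ 1.92 -0.38 -0.18  0.   -1.78 -0.69]
300 450 -17 [ 0.4  -0.38 -0.18  0.   -1.78 -0.41]
300 550 70 [ 1.92 -0.33  0.08  0.   -1.98 -0.69]
300 550 -17 [ 0.4  -0.33  0.08  0.   -1.98 -0.41]
350 350 70 [ 1.8  -0.29 -0.34  0.   -1.52 -0.58]
350 350 -17 [ 0.28 -0.29 -0.34  0.   -1.52 -0.29]
350 450 70 [ 1.8  -0.28 -0.12  0.   -1.73 -0.58]
350 450 -17 [ 0.28 -0.28 -0.12  0.   -1.73 -0.29]
350 550 70 [ 1.8  -0.23  0.14  0.   -1.94 -0.58]
350 550 -17 [ 0.28 -0.23  0.14  0.   -1.94 -0.29]
400 350 70 [ 1.72 -0.19 -0.27  0.   -1.49 -0.5 ]
400 350 -17 [ 0.2  -0.19 -0.27  0.   -1.49 -0.21]
400 450 70 [ 1.72 -0.18 -0.05  0.   -1.7  -0.5 ]
400 450 -17 [ 0.2  -0.18 -0.05  0.   -1.7  -0.21]
400 550 70 [ 1.72 -0.14  0.2   0.   -1.92 -0.5 ]
400 550 -17 [ 0.2  -0.14  0.2   0.   -1.92 -0.21]
```

```bash
python3 - <<'E'
from h import *
P=lambda b:(350*np.cos(np.radians(b)),350*np.sin(np.radians(b)),480)
bot.move_ptp(P(70),bot.read_state()["eef_rot"])
bot.move_ptp(P(-17),q(89.4,1))
bot.move_ptp((546.5,-168,60),q(89.4,1))
for n in("scene","top"): cv2.imwrite(f"pics/{n}1.png",bot.camera(n)[:,:,::-1])
s=bot.read_state();print(s["t"],s["tcp_pos"],s["contact_force"])
cv2.imwrite("pics/both1.png",cv2.resize(np.vstack([cv2.imread("pics/scene1.png"),cv2.imread("pics/top1.png")]),None,fx=.62,fy=.62))
E
```

```text
5.2667 [ 547.30282953 -167.76446051   61.27505054] [-1.12522738  0.09859744 -0.1914219 ]
```

View pics/both1.png

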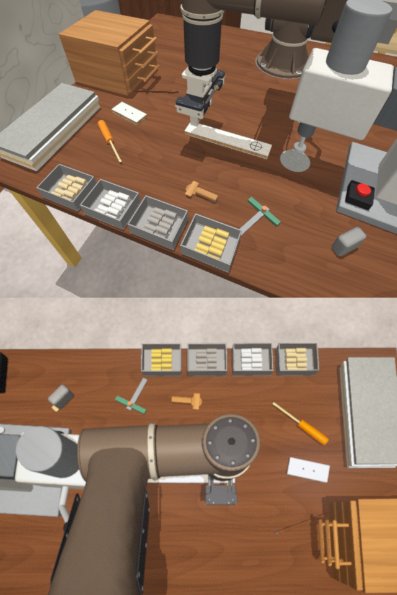

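The arm now stands over the strip, and its side-offset wrist link points towards the machine: its end is at about (129,246) top px and the wrist cap at (373,231). I need to check the link's height against the motor (top centre (66,245) top, (590,10) scene) before sliding.

```bash
python3 - <<'E'
from h import *
for z in(250,300,350,400,450,500,550,600,650):
    print(z,"cap",ray("top",(373,231),z)[0,:2].round(),"linkend",ray("top",(129,246),z)[0,:2].round(),
     "motor top/scn",ray("top",(63,245),z)[0,:2].round(),ray("scene",(595,10),z)[0,:2].round(),"headcorner top/scn",ray("top",(167.5,225),z)[0,:2].round(),ray("scene",(529,82),z)[0,:2].round(), ray("top",(160,305),z)[0,:2].round())
b=np.array([545.2,140.9]);d=np.radians(85.8);u=np.array([np.cos(d),np.sin(d)])
# DH sampling: joints->pose via ik check of tilted poses
from scipy.spatial.transform import Rotation as R
for t in(0,10,20,30,-20,-30):
    r=(R.from_euler('x',t,degrees=True)*R.from_quat(q(85.8,1)))
    for p in((531.6,-43.6,8),(546.5,-168,8)):
        j=bot.solve_ik(p,r.as_quat()); print(t,p,r.apply([0,0,1]).round(2),None if j is None else np.round(j,2))
E
```

```text
250 cap [ 601. -191.] linkend [581. 166.] motor top/scn [583. 262.] [-74. 248.] headcorner top/scn [612. 112.] [319. 141.] [495. 118.]
300 cap [ 591. -187.] linkend [573. 151.] motor top/scn [575. 241.] [ 69. 230.] headcorner top/scn [602.  99.] [419. 136.] [491. 105.]
350 cap [ 581. -182.] linkend [564. 135.] motor top/scn [566. 220.] [213. 213.] headcorner top/scn [592.  86.] [519. 130.] [487.  92.]
400 cap [ 572. -178.] linkend [556. 120.] motor top/scn [558. 199.] [357. 196.] headcorner top/scn [581.  74.] [618. 125.] [484.  79.]
450 cap [ 562. -174.] linkend [547. 104.] motor top/scn [549. 178.] [500. 178.] headcorner top/scn [571.  61.] [718. 119.] [480.  66.]
500 cap [ 553. -169.] linkend [539.  88.] motor top/scn [540. 157.] [644. 161.] headcorner top/scn [561.  49.] [817. 114.] [476.  54.]
550 cap [ 543. -165.] linkend [530.  73.] motor top/scn [532. 136.] [787. 143.] headcorner top/scn [551.  36.] [917. 108.] [473.  41.]
600 cap [ 534. -161.] linkend [522.  57.] motor top/scn [523. 115.] [931. 126.] headcorner top/scn [541.  23.] [1016.  103.] [469.  28.]
650 cap [ 524. -15
[... 352 characters left out ...]
, -168, 8) [ 0.    0.17 -0.98] [-0.09  0.43 -0.3  -0.23 -0.87  0.17]
20 (531.6, -43.6, 8) [-0.    0.34 -0.94] [-0.01  0.41 -0.31 -0.45 -0.91  0.23]
20 (546.5, -168, 8) [-0.    0.34 -0.94] [-0.22  0.49 -0.18 -0.4  -1.02  0.38]
30 (531.6, -43.6, 8) [-0.    0.5  -0.87] [-0.16  0.47 -0.21 -0.6  -1.06  0.43]
30 (546.5, -168, 8) [-0.    0.5  -0.87] [-0.34  0.56 -0.07 -0.53 -1.19  0.53]
-20 (531.6, -43.6, 8) [ 0.   -0.34 -0.94] [ 0.49  0.38 -0.72  0.48 -0.7  -0.98]
-20 (546.5, -168, 8) [ 0.   -0.34 -0.94] [ 0.24  0.38 -0.74  0.61 -0.62 -0.84]
-30 (531.6, -43.6, 8) [ 0.   -0.5  -0.87] [ 0.57  0.44 -0.75  0.63 -0.79 -1.19]
-30 (546.5, -168, 8) [ 0.   -0.5  -0.87] [ 0.29  0.42 -0.82  0.86 -0.69 -1.13]
```

The link bottom (about z 370) would foul the motor (z 350–465, y from 120), so a vertical tool won't work. I'll tilt the hand 28° away from the machine about the strip's width axis, which keeps the wrist link about 70 mm clear of the head.

```bash
cat >> h.py <<'E'
from scipy.spatial.transform import Rotation as R
def tq(yaw,t=28):
    a=np.radians(yaw); return (R.from_rotvec(np.radians(t)*np.array([np.sin(a),-np.cos(a),0]))*R.from_quat(q(yaw,1))).as_quat()
def show(name):
    for n in("scene","top"): cv2.imwrite(f"pics/{n}{name}.png",bot.camera(n)[:,:,::-1])
    s=bot.read_state();print(round(s["t"],2),s["tcp_pos"].round(1),np.round(s["contact_force"],1),s["width"],s["finger_force"])
E
python3 - <<'E'
from h import *
bot.move_ptp((546.7,-168,75),tq(89.4))
bot.line_to((546.7,-168,9),100)
show("2a")
bot.move_gripper(46,25)
show("2b")
cv2.imwrite("pics/both2.png",cv2.resize(np.vstack([cv2.imread("pics/scene2b.png"),cv2.imread("pics/top2b.png")]),None,fx=.62,fy=.62))
E
```

```text
6.78 [ 547.2 -168.3    9.6] [ 1.1 -0.5  0.5] 87.68050991909998 0.0
7.75 [ 546.7 -168.     9. ] [-0.4 -0.4  0.4] 46.046497787330004 0.0
```

View pics/both2.png

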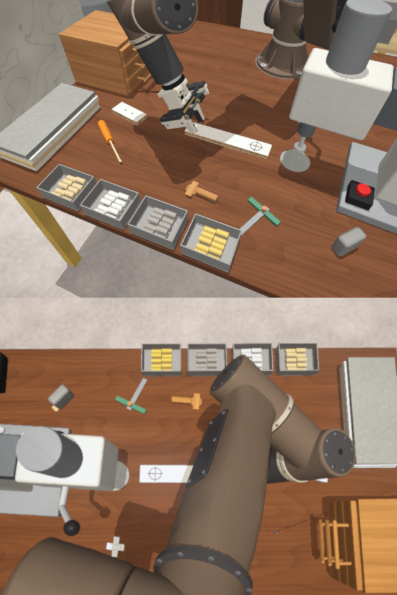

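The arm is now well clear of the machine. The width of 46 mm with no pad force says the strip was not gripped, so I'll zoom in on the fingers at about (305,195) in the scene view.

```bash
python3 - <<'E'
from h import *
a=[cv2.resize(cv2.imread(f"pics/scene{k}.png")[140:260,250:450],None,fx=2.5,fy=2.5,interpolation=2) for k in("2a","2b")]
cv2.imwrite("pics/z2.png",np.vstack(a)); print(proj("scene",(546.7,-168,9)),proj("scene",(547,-218,16)))
E
```

```text
[324.22324088 212.42070783] [301.78510434 203.69115675]
```

View pics/z2.png

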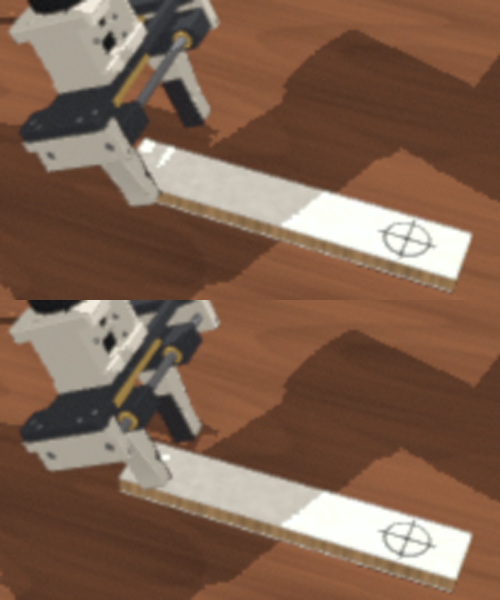

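```bash
python3 - <<'E'
from h import *
for w in(44,23):
  for s in(1,-1):
    for z in (9,25):print(w,s,z,(proj("scene",(546.7+s*w,-168,z))-[250,140])*2.5)
st=bot.read_state();print(st["eef_rot"],R.from_quat(st["eef_rot"]).as_matrix().round(3),st["joint_pos"].round(3))
for t in(0,28):print(R.from_quat(tq(89.4,t)).as_matrix().round(3))
E
```

```text
44 1 9 [164.99971893 216.50934381]
44 1 25 [164.91507965 202.33963734]
44 -1 9 [204.98378194 147.54779834]
44 -1 25 [205.36537035 133.37183112]
23 1 9 [174.95915668 199.33204447]
23 1 25 [174.99574246 185.15209216]
23 -1 9 [195.84772405 163.30499318]
23 -1 25 [196.12758287 149.12227261]
[-0.68251708  0.68967403  0.17018466  0.1719225 ] [[-0.009 -1.     0.005]
 [-0.883  0.01   0.469]
 [-0.469  0.    -0.883]] [-0.32   0.544 -0.09  -0.512 -1.151  0.572]
[[-0.01 -1.    0.  ]
 [-1.    0.01 -0.  ]
 [ 0.    0.   -1.  ]]
[[-0.009 -1.     0.005]
 [-0.883  0.01   0.469]
 [-0.469 -0.    -0.883]]
```

The fingertips sit about 10–12 mm higher than the reported TCP, so they closed above the strip; the strip has not moved. I'll reopen, feel down for the bench with a force guard, back off and grip.

```bash
python3 - <<'E'
from h import *
bot.move_gripper(88)
f0=bot.read_state()["contact_force"][2]
z=9
while z>-12:
    z-=2.5; bot.line_to((546.7,-168,z),40)
    s=bot.read_state(); print(z,s["tcp_pos"].round(1),s["contact_force"].round(1))
    if s["contact_force"][2]-f0>4: break
z0=s["tcp_pos"][2]
if s["contact_force"][2]-f0>4: z+=3.5; bot.line_to((546.7,-168,z),40)
show("3a")
bot.move_gripper(46,25)
show("3b")
a=[cv2.resize(cv2.imread(f"pics/scene{k}.png")[140:260,250:450],None,fx=2.5,fy=2.5,interpolation=2) for k in("3a","3b")]
cv2.imwrite("pics/z3.png",np.vstack(a))
E
```

```text
6.5 [ 546.5 -167.9    6.3] [ 0.4  0.9 -0.2]
4.0 [ 546.5 -167.9    3.8] [0.1 0.8 0.1]
1.5 [ 546.6 -168.     1.3] [ 0.2 -0.6  0. ]
-1.0 [ 546.6 -167.9   -1.2] [ 0.7 -0.5  0.6]
-3.5 [ 546.6 -168.    -3.7] [0.3 0.  0.2]
-6.0 [ 546.5 -168.    -6.2] [-1.   0.8  0.1]
-8.5 [ 546.6 -167.9   -8.7] [-0.7  0.4 -0.1]
-11.0 [ 546.6 -168.   -11.2] [-0.3  0.3  0.3]
-13.5 [ 546.6 -167.9  -13.7] [-0.6  0.9 -0.3]
10.97 [ 546.7 -168.   -13.5] [0.3 0.2 0.1] 87.69017761132271 0.0
11.78 [ 546.6 -168.   -13.5] [-1.   0.2 -0.4] 49.781866103309525 25.001210868358612
```

View pics/z3.png

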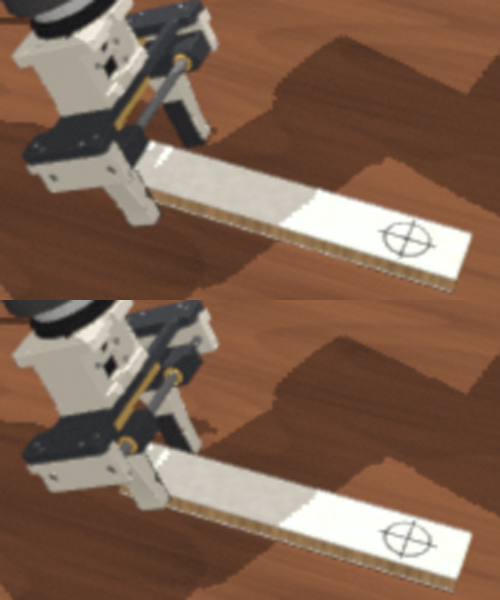

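It is gripped now: 49.8 mm wide at 25 N. Next is the slide, keeping the height and turning about z.

```bash
cat >> h.py <<'E'
def slide(d,dyaw,C0,yaw0,v=60):
    t=bot.read_state()["tcp_pos"]; a=np.radians(dyaw); M=np.array([[np.cos(a),-np.sin(a)],[np.sin(a),np.cos(a)]])
    p=np.array(C0)+d+M@(np.array([546.7,-168])-C0 if yaw0==89.4 else t[:2]-C0)
    print("to",p); bot.line_to((*p,-13.5 if yaw0==89.4 else t[2]),v,tq(yaw0+dyaw))
E
python3 - <<'E'
from h import *
slide(np.array([-3.5,123.8]),-3.6,[548.6,17.2],89.4)
show("4")
im=cv2.imread("pics/scene4.png")[150:330,330:580];cv2.imwrite("pics/z4.png",cv2.resize(im,None,fx=3,fy=3,interpolation=2))
E
```

```text
to [531.574945   -43.71524812]
14.12 [531.6 -43.8 -13.5] [-0.8  0.8  0.2] 49.71156140739566 24.997417330741882
```

View pics/z4.png

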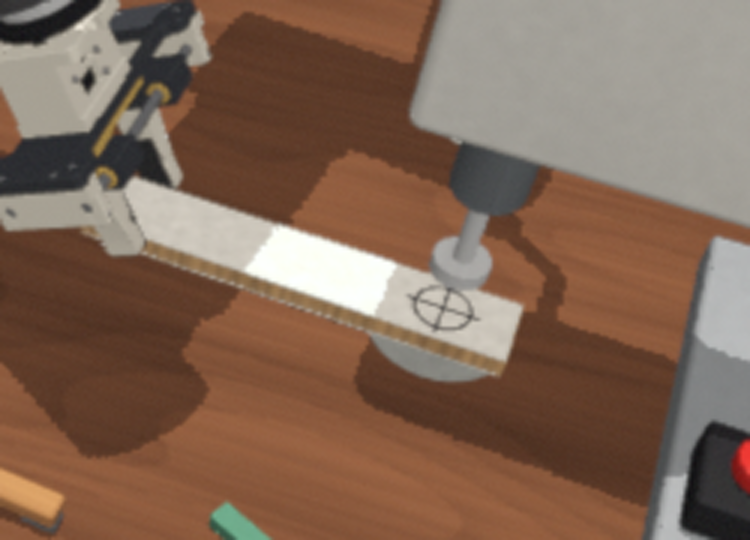

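The strip lies under the bit with the cross at crop (443,309), which is scene px (477.3,252.7). Next I measure the residual offset and yaw.

```bash
python3 - <<'E'
from m import *
im=cv2.imread("pics/scene4.png");g=cv2.GaussianBlur(im,(0,0),.7).astype(float).mean(2)
T=lambda x,y:((x+.5)/3-.5+330,(y+.5)/3-.5+150)
print("mark",ray("scene",T(443.5,309),16)[0])
# darkness-weighted centre of pencil lines within 19 mm, local threshold
c=ray("scene",T(443.5,309),16)[0,:2];G=cv2.imread("pics/scene4.png",0).astype(np.float32)
bh=cv2.morphologyEx(G,cv2.MORPH_BLACKHAT,np.ones((7,7)))
ys,xs=np.mgrid[238:268,462:493];W=ray("scene",np.c_[xs.ravel(),ys.ravel()],16)[:,:2];w=bh[ys,xs].ravel()
k=(np.hypot(*(W-c).T)<23.5)&(w>25)
P=W[k]; 
# circle r=18.5 fit on outer points
O=P[np.hypot(*(P-c).T)>14]
f=least_squares(lambda p:np.hypot(*(O-p).T)-18.5,c,loss="soft_l1",f_scale=.7);print("circle",f.x,len(O),np.median(abs(f.fun)))
for nm,a,b,z in(("front top",(160,240),(495,360),16),("front bottom",(160,255),(480,370),0),("back",(170,190),(430,277),16),("axis",(410,297),(478,319),16)):
    a_,b_=T(*a),T(*b); print(nm,*refine("scene",g,a_,b_,z))
for z,p in((42,(461,274)),(48,(461,262))): print("bit",z,ray("scene",T(*p),z)[0])
for h in (0,): 
  for n in("scene","top"): print(n,"bit pt px",proj(n,(545.2,140.9,40)))
im=cv2.imread("pics/top4.png");cv2.imwrite("pics/t4.png",im)
E
```

```text
mark [544.80571414 141.47999293  16.        ]
circle [543.57487146 140.78507134] 99 1.3293741220075646
front top 85.923454 0.37183356
front bottom 84.77952 1.7498678e-05
back 86.3371 0.37519622
axis 76.88935 2.0888848
bit 42 [537.13971725 144.70131263  42.        ]
bit 48 [533.13264969 142.59197997  48.        ]
scene bit pt px [480.26037994 244.13731139]
top bit pt px [178.65908971 285.02293312]
```

View pics/t4.png

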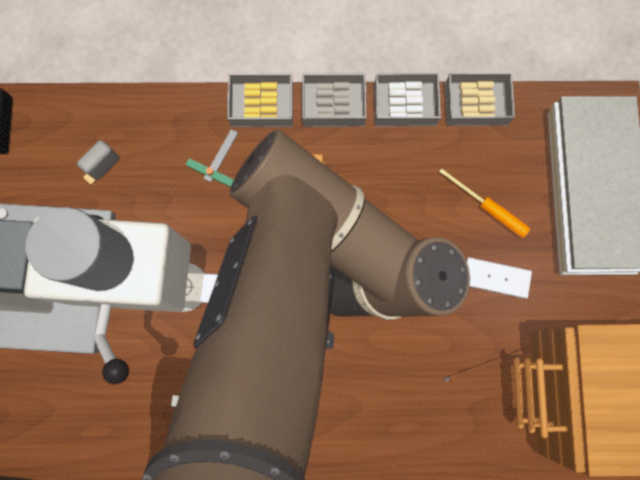

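The cross is within about 1 mm of the disc centre and the yaw is about 86.0° against 85.8°. The bit's vertical axis line agrees too. I'll release, back out along the tool axis and check.

```bash
python3 - <<'E'
from m import *
bot.move_gripper(80)
s=bot.read_state();zz=R.from_quat(s["eef_rot"]).as_matrix()[:,2]
bot.line_to(s["tcp_pos"]-110*zz,100)
show("5")
im=cv2.imread("pics/scene5.png");g=cv2.GaussianBlur(im,(0,0),.7).astype(float).mean(2)
T=lambda x,y:((x+.5)/3-.5+330,(y+.5)/3-.5+150)
for nm,a,b in(("front top",(160,240),(495,360)),("back",(170,190),(430,277))):print(nm,*refine("scene",g,T(*a),T(*b),16))
A,B=[cv2.imread(f"pics/scene{k}.png",0)[230:280,440:510].astype(np.float32) for k in(4,5)]
print("shift px",cv2.phaseCorrelate(A,B))
cv2.imwrite("pics/z5.png",cv2.resize(im[120:340,280:580],None,fx=2.5,fy=2.5,interpolation=2))
E
```

```text
16.2 [527.4 -94.8  83. ] [ 0.7 -0.6  0.3] 79.95116079961812 0.0
front top 85.88162 0.34536314
back 86.19177 0.332837
shift px ((-0.025468333703699386, 0.006351139509352066), 0.9938147062725491)
```

View pics/z5.png

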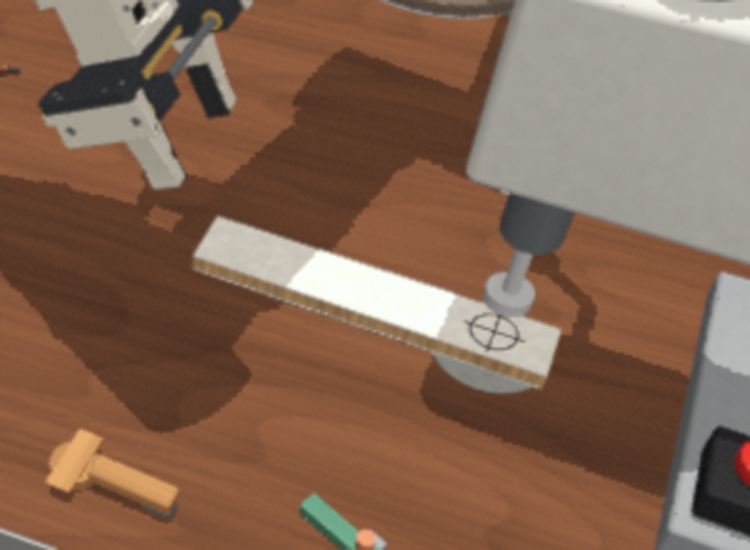

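The strip is released, flat and unmoved, with the cross under the bit at crop (494,331) and the hand clear, so I'm handing in.

```bash
python3 -c "
from plant import bot
print(bot.close_job())"
```

```text
the job is handed in; nothing more can be done
None
```

The job is handed in: by camera the cross is within about 1 mm of the bit's centre, and the strip is within about 0.3° of the head's line with its unmarked end away from the column; it stayed flat, is released, and the machine and short offcut were not touched.

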